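Hold the coating gauge on the marked spot of an enclosure

TASK

The coating on this enclosure must be checked before its front is cut. First swing the magnifier lamp's head sideways until it is right off the enclosure, then lift the pen-shaped gauge out of its wooden block and hold it upright with its tip inside the small ring at the middle of the paper cross mark, pressing lightly so that the sprung tip is pushed about half way in. Finish while still holding the gauge there, with the lamp still clear and the other things on the bench left where they are.

Things in the scene. Friction and masses are not known exactly. Their poses are not given: they have to be found in the camera images.
- enclosure: light steel enclosure, 200 x 200 x 70 mm, lying on its back, fixed, front panel up and level, 70 mm above the bench; origin at the centre of its underside. The corner at its own (+x, -y) carries a rotary switch, 50 mm square, centred at (55, -58) mm, rising 25 mm above the panel
- panel_centre (a point): centre of the enclosure's front panel, on its surface
- mark: round white paper sticker, 38 mm across, on the front panel, printed with a black cross (lines 32 mm long) and a ring 18 mm across around the crossing; origin at the crossing, on the panel surface. At the start the lamp head is more or less above it
- lamp_arm (a joint): swing of the magnifier lamp's arm about a vertical hinge, rad, -1.4 to 1.4; at 0 the arm points along the lamp's own -x (about towards the robot), positive swings the head towards the left (+y), negative towards the right. A light friction joint (about 0.6 N sideways at the head moves it) that stays where it is left
- lamp_head (a point): centre of the lamp's head, a horizontal ring with a lens, 110 mm outside diameter, 20 mm thick, 172 mm above the bench (its underside at 162 mm, its top at 182 mm); it turns about lamp_hinge at a radius of 200 mm. It can be pushed by its rim, or by the black upright pin 14 mm in diameter on its outer rim, 46 mm beyond the head's centre as seen from the hinge, whose top is 218 mm above the bench
- lamp_hinge (a point): point on the vertical hinge axis of the lamp arm, at 172 mm height. The post under it is 20 mm thick, its top cap 34 mm and at most 196 mm high; the lamp's round foot is 100 mm across and fixed
- holder: fixed wooden block, 64 x 64 x 60 mm, with a vertical 22 mm hole in which the gauge stands; origin at the centre of its underside
- gauge: loose pen-shaped coating gauge, standing upright in the holder, about 0.15 kg; origin at the very tip when the tip is out, z along the gauge towards its top. From the tip: sprung steel tip 6 mm in diameter (0 to 10 mm), black nose 18 mm in diameter (10 to 50 mm), grey square body 30 x 30 mm (50 to 115 mm), its sides along the gauge's own x and y, whose shoulder rests on the holder's top. In the holder its origin is 10 mm above the bench; raise it 45 mm or more to draw it out
- gauge_tip (a point): end of the gauge's sprung tip; it moves with the tip
- plunger (a joint): how far the sprung tip is pushed into the gauge, m: 0 out, 0.010 fully in. Force about 0.9 N at 0, 2.4 N half way, 3.9 N just before the stop
- jar: glass jar with a steel lid, 60 mm diameter, 68 mm high, loose, to be left alone; origin at the centre of its underside
- screw_bin: small open bin with screws, 70 x 70 x 35 mm, loose, to be left alone; origin at the centre of its underside
- screwdriver: screwdriver lying on the bench, to be left alone
- pliers: pliers lying on the bench, about 155 mm long and 20 mm high, to be left alone
- tape: roll of black tape lying flat, 72 mm diameter, 22 mm high, to be left alone
- cable_gland: cable gland standing on the bench, 36 mm diameter, 40 mm high, to be left alone
- offcut: wooden offcut, 90 x 50 x 20 mm, to be left alone
Mind the look-alikes: they are no part of the job. Of the things like the holder, leave any that is black or green; of the rest the smaller one is meant.

How it is judged:
On the way, in this order (a step that is already met when the one before it is completed fails the run):
1. the lamp head is swung off the enclosure while the gauge is still in its holder (horizontal distance between lamp_head and panel_centre above 0.14 m and height (world z) of gauge below 0.03 m), for 0.2 s.
2. the gauge is drawn out of its holder in the gripper (height (world z) of gauge above 0.055 m and contact force between the fingers and gauge above 1 N), for 0.1 s.
At the end, for the whole second after the job is handed in: the gripper still holds the gauge, at rest, within 0.12 rad of upright, tip on the panel within 6 mm of the crossing, sprung tip pushed in 2 to 8.5 mm (0.8 to 6 N), gauge not on its holder; the lamp head's centre more than 140 mm sideways of the panel's centre (horizontal distance between lamp_head and panel_centre above 0.14 m and horizontal distance between gauge_tip and mark below 0.006 m and height (world z) of gauge_tip between 0.066 and 0.074 m and angle between gauge's own z axis and vertical below 0.12 rad and value of joint plunger between 0.002 and 0.0085 m and contact force between gauge and enclosure between 0.8 and 6 N and contact force between the fingers and gauge above 1 N and contact force between gauge and holder below 0.1 N and linear speed of gauge below 0.02 m/s); the arm keeps its last pose, push and grip.
It fails at once if the gauge is rammed against the enclosure (over 20 N) (contact force between gauge and enclosure above 20 N).
It fails at once if a thing to be left alone is moved more than 30 mm (distance of any of jar, screw_bin, screwdriver, pliers, tape, cable_gland, offcut from where it was at the start of the episode above 0.03 m).
It also fails if it takes over 58 s, if anything falls off the work surface, if the arm or the gripper's body presses on something with over 40 N, if the wrist force passes 120 N, or if a joint passes its speed limit or range.

ROBOT

A 6-joint arm with a two-finger parallel gripper is mounted at the origin on the work surface. World frame = base frame: x ahead of the robot, y to its left, z up, the work surface at z = 0. Lengths are in m, angles in rad, forces in N, time in s.
With the tool pointing down it reaches from about 0.225 to 0.875 m from the base axis. Payload 3.4 kg.
Tool frame: the origin (TCP) lies at the very end of the fingers, on their centre line; the grasp point (between the pads) lies 19 mm behind it; z points along the fingers, y is the line along which they close (so a half turn about z gives the same grasp; the last joint's range is limited). The gripper opens to 85 mm and grips with 20 to 120 N. Pads are 22 mm wide; open, the fingers measure 114 mm over their backs; the gripper's body (76 mm by 85 mm) begins 54 mm behind the grasp point. The pads swing forward as they close: fully open they stand 13 mm farther back than shut.
Start: joints at [1.04, 0.276, 1.505, -0, 1.361, -0.121], TCP at [0.229, 0.527, 0.231] pointing down, gripper open.
Joint ranges: [-2.89, 2.89], [-0.75, 2.08], [0.22, 2.7], [-1.18, 4.32], [0.11, 2.71], [-2.7, 2.7]. Speed limits (rad/s): [2.57, 2.57, 3.14, 3.14, 3.14, 3.14].

INTERFACE

Orientations are given as a unit quaternion [w, x, y, z].
In Python, from rig import manip, get_image, camera_info gives the robot as it stands. The module is installed in compiled form; this text tells all that it offers.
- The arm moves only by the shell command python3 -m crank 'ROWS' [FORCE]. ROWS is a JSON object of lists of equal length, an entry for each row: "translation": the shift along the tool's x, y, z in mm, a list of three; "roll": the turn about the tool's z in rad; "fingers": the opening, from 0 (shut) to 1 (fully open). A call has 1 to 8 rows; each row shifts and turns the commanded pose from where the row before left it, along the tool's axes as they then stand; what a row does not reach is not made up. A row lasts 1/10 s, in which the tool goes at most 50 mm and 8.59 degrees, less where a joint would pass 70% of its speed; a pose out of reach is approached as far as the arm can. A call is refused whole if a number of a shift passes 50 or a number of a turn 0.15, either way. A call with a gripper value outside its range is refused whole. The fingers move at their own pace and stop on an object; FORCE is the grip in N (left out, the last holds). Time passes only in rows, so rows that do not move let the fingers close. It gives the time, the measured TCP pose, the force, the opening and the grip force at its end, in the units of the state.
- manip.get_state(): the state, without advancing time (a new reading comes with each control period).
- get_image(name): name is "scene" or "top"; returns the picture (384x512x3 uint8, blue, green, red); there is no depth.
- camera_info(name): a dict with "mtx" (3x3 intrinsics, pixels), "rvec" (rotation vector, rad) and "tvec" (3), from world to camera coordinates, as OpenCV has them. Camera axes: x right, y down, z forward; pixel columns grow to the right and rows downward; lengths in m; the calibration is good to about 2 mm. A picture is of the moment at which its call begins. camera_info takes no time and is no camera call.
- manip.sign_off(): hands the job in; it is judged then, once.
The state is a dict: "clock": time; "qpos": joint angles; "qd": joint speeds; "effort": joint torques, N m; "position": TCP position; "ee_rot": TCP orientation; "contact_force": force on the tool from outside, world axes, zero at the start; "moment": the same for the moment, N m; "width": finger opening in m; "gripper_force": force on a finger pad.
Only numpy, scipy, OpenCV 4.12 (cv2) and the standard library are available. Lean on these libraries where they do the work, as an engineer would, in place of code of your own. Each camera call takes 0.05 s, during which the arm holds its last target. There are 200 camera calls.

## Working session

There is one attempt and no reset: what is moved stays moved. The work goes in short steps, Python scripts to look and compute and a shell command to move; the robot and the scene stay as the last step left them, time stands still between calls to the robot, and variables do not carry over. Pictures are saved under pics/ and viewed, at most 10 in all, crops included, and the job is handed in when it is done.

```bash
mkdir -p pics
python3 - <<'E'
from rig import manip,get_image,camera_info
import cv2
s=manip.get_state(); print(s)
for n in("scene","top"):
    im=get_image(n); cv2.imwrite(f"pics/{n}0.png",im); print(camera_info(n))
    cv2.imwrite(f"pics/{n}0b.png",cv2.resize(im,(800,600),interpolation=cv2.INTER_CUBIC))
E
```

```text
{'clock': 0.0, 'qpos': array([ 1.04000322e+00,  2.76600230e-01,  1.50616688e+00, -2.08914903e-05,
        1.36071571e+00, -1.20982125e-01]), 'qd': array([-0.0008205 , -0.0017564 , -0.00049739, -0.00118074,  0.00097812,
        0.00071667]), 'effort': array([-1.92941834e-04, -4.16774011e+01, -2.45813316e+01, -4.02241858e-04,
        1.07156660e-02, -1.04315311e-05]), 'position': array([0.2288216 , 0.52690722, 0.2304233 ]), 'ee_rot': array([-2.92891563e-04,  2.03472394e-01,  9.79080227e-01, -8.98609951e-04]), 'contact_force': array([-0.47430879, -0.00693018, -0.77198188]), 'moment': array([ 0.0175039 ,  0.00094086, -0.0030153 ]), 'gripper_force': 0.0, 'width': 0.0854310438059226}
{'mtx': array([[352.07522061,   0.        , 251.6634902 ],
       [  0.        , 352.07522061, 189.30807445],
       [  0.        ,   0.        ,   1.        ]]), 'rvec': array([ 1.78493808,  1.6771627 , -0.71256219]), 'tvec': array([ 0.01596228, -0.26197342,  1.65930676])}
{'mtx': array([[356.24489914,   0.        , 259.07111571],
       [  0.        , 356.24489914, 189.36320295],
       [  0.        ,   0.        ,   1.        ]]), 'rvec': array([ 2.12704831, -2.13607126,  0.15030758]), 'tvec': array([-0.04631056,  0.53035037,  1.23968221])}
```

View pics/scene0b.png

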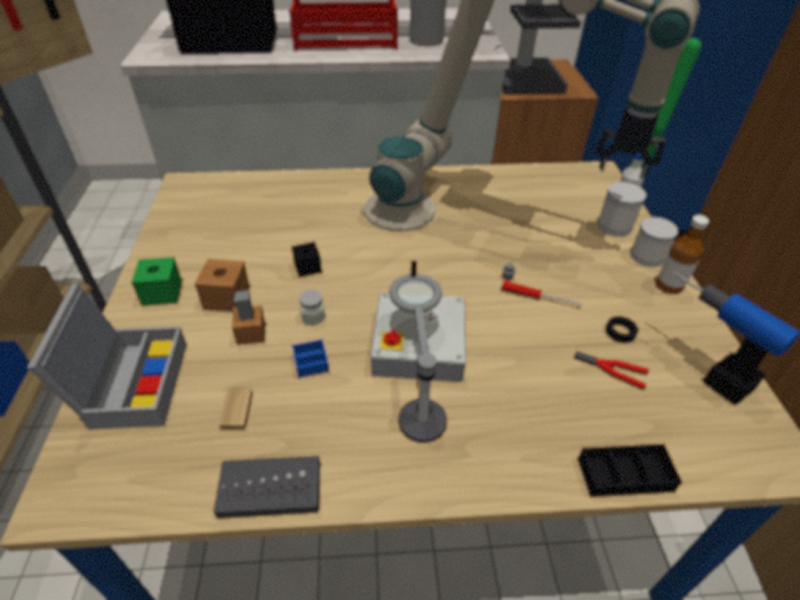

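View pics/top0b.png

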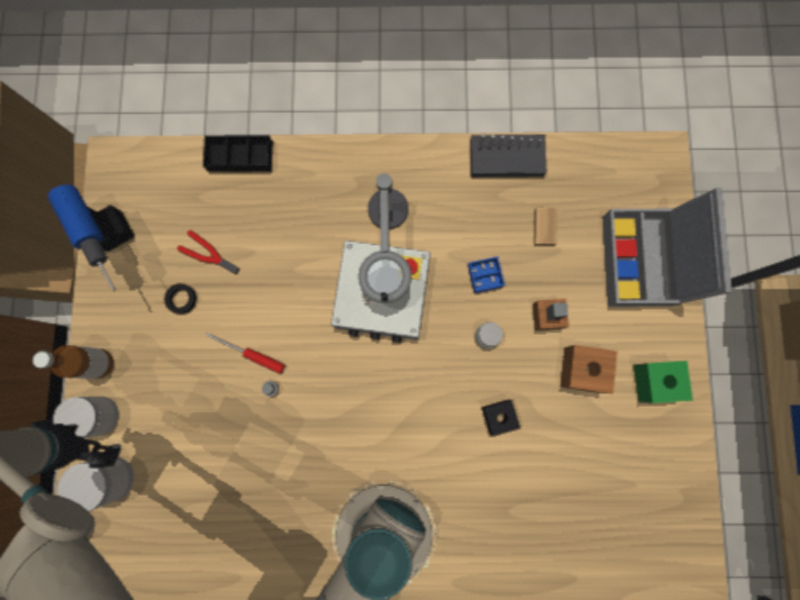

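The top view shows the lamp head at about (385,277), its pin at (384,296) and the hinge cap at (384,182). The gauge top is at (558,311), in the smaller brown block at (550,315), and the enclosure is centred near (381,290). The scene view agrees: gauge at (243,303), lamp head at (415,293).

```bash
cat > h.py <<'E'
import cv2,numpy as np
from rig import manip,get_image,camera_info
def cam(n):
    c=camera_info(n); R=cv2.Rodrigues(np.array(c["rvec"]))[0]; return np.array(c["mtx"]),R,np.array(c["tvec"]).ravel()
def ray(n,u,v):
    K,R,t=cam(n); return -R.T@t, R.T@np.linalg.solve(K,[u,v,1.])
def plane(n,u,v,z):
    o,d=ray(n,u,v); return o+d*(z-o[2])/d[2]
def two(p,q):
    o1,d1=ray("top",*p);o2,d2=ray("scene",*q)
    s=np.linalg.lstsq(np.c_[d1,-d2],o2-o1,rcond=None)[0]
    a,b=o1+d1*s[0],o2+d2*s[1]; return (a+b)/2,np.linalg.norm(a-b)
def proj(n,p):
    K,R,t=cam(n); q=K@(R@np.array(p)+t); return q[:2]/q[2]
E
python3 - <<'E'
from h import *
f=.64
for nm,u,v,z in [("head",385,277,.182),("pin",384,296,.218),("hinge",384,182,.196),("gauge",558,311,.125),("holder",551,315,.06),("c1",347,243,.07),("c2",430,251,.07),("c3",420,338,.07),("c4",334,326,.07)]:
    print(nm,plane("top",u*f,v*f,z).round(3))
print("gauge2",two((558*f,311*f),(243*f,293*f)))
a=cv2.imread("pics/top0.png")[170:235,320:390];b=cv2.imread("pics/scene0.png")[170:235,125:195]
c=cv2.imread("pics/top0.png")[140:225,205:285]
r=lambda x:cv2.resize(x,(390,390),interpolation=cv2.INTER_CUBIC)
cv2.imwrite("pics/c1.png",np.hstack([r(a),r(b)]))
E
```

```text
head [ 0.547 -0.01   0.182]
pin [ 0.502 -0.01   0.218]
hinge [ 0.747 -0.008  0.196]
gauge [ 0.482 -0.376  0.125]
holder [ 0.482 -0.377  0.06 ]
c1 [0.649 0.083 0.07 ]
c2 [ 0.629 -0.107  0.07 ]
c3 [ 0.431 -0.083  0.07 ]
c4 [0.458 0.109 0.07 ]
gauge2 (array([ 0.48260702, -0.37746346,  0.12420006]), np.float64(0.0019229489740957013))
```

View pics/c1.png

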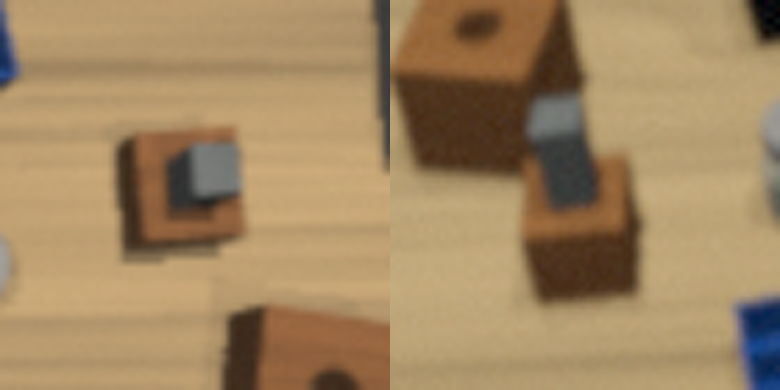

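The crop confirms the gauge stands upright in the smaller brown block, with its square top at crop (214,169) and turned only slightly. Its measured height of 0.124 m matches the expected 0.125 m. Next I move to straddle the lamp pin.

```bash
cat >> h.py <<'E'
def R_tool():
    from scipy.spatial.transform import Rotation as Ro
    w,x,y,z=manip.get_state()["ee_rot"]; return Ro.from_quat([x,y,z,w]).as_matrix()
def plan(path,az):
    """offer rows: tool-axis shifts (mm), rolls through world waypoints path, ending with tool y at azimuth az"""
    M=R_tool();p=np.array(manip.get_state()["position"]);a=np.arctan2(M[1,1],M[0,1])
    tot=(az-a+np.pi)%(2*np.pi)-np.pi
    print("az now",round(a,3),"pos",p.round(4))
    for i,q in enumerate(path):
        d=(np.array(q)-p)*1e3; y=np.array([np.cos(a),np.sin(a)]); x=np.array([y[1],-y[0]])*-1
        print(i,(d[:2]@x).round(1),(d[:2]@y).round(1),(-d[2]).round(1),"roll",round(-tot/len(path),4))
        a+=tot/len(path); p=np.array(q)
def line(q,n):
    p=np.array(manip.get_state()["position"]); return [p+(np.array(q)-p)*(i+1)/n for i in range(n)]
E
python3 - <<'E'
from h import *
plan(line([.502,-.010,.265],16),np.pi/2)
f=.64
# gauge yaw from crop corners
c=[(189,145),(237,142),(240,193),(193,197)]
P=[plane("top",320+x/390*70,170+y/6,.125) for x,y in c]
print(np.round(P,4),np.mean(P,0))
for i in range(4):
    d=P[(i+1)%4]-P[i]; print(np.hypot(*d[:2]),np.degrees(np.arctan2(d[1],d[0])))
E
```

```text
az now 1.161 pos [0.2289 0.527  0.2305]
0 -29.0 -24.0 -2.2 roll -0.0256
1 -28.4 -24.7 -2.2 roll -0.0256
2 -27.8 -25.4 -2.2 roll -0.0256
3 -27.1 -26.1 -2.2 roll -0.0256
4 -26.4 -26.8 -2.2 roll -0.0256
5 -25.7 -27.5 -2.2 roll -0.0256
6 -25.0 -28.1 -2.2 roll -0.0256
7 -24.3 -28.8 -2.2 roll -0.0256
8 -23.5 -29.4 -2.2 roll -0.0256
9 -22.8 -30.0 -2.2 roll -0.0256
10 -22.0 -30.6 -2.2 roll -0.0256
11 -21.2 -31.1 -2.2 roll -0.0256
12 -20.4 -31.6 -2.2 roll -0.0256
13 -19.6 -32.2 -2.2 roll -0.0256
14 -18.8 -32.6 -2.2 roll -0.0256
15 -17.9 -33.1 -2.2 roll -0.0256
[[ 0.4989 -0.3664  0.125 ]
 [ 0.5004 -0.3951  0.125 ]
 [ 0.4719 -0.3955  0.125 ]
 [ 0.4698 -0.3675  0.125 ]] [ 0.48522036 -0.38111236  0.125     ]
0.028725323138662905 -86.94447482305362
0.02855076715008285 -179.19025974301164
0.02808508914079305 94.27040204238455
0.02912812688051278 2.1265527799209796
```

```bash
python3 -m crank '{"translation":[[-29,-24,-5],[-28,-25,-5],[-28,-25,-5],[-27,-26,-5],[-26,-27,-5],[-26,-27,-5],[-25,-28,-5],[-24,-29,0]],"roll":[-0.026,-0.026,-0.026,-0.026,-0.026,-0.026,-0.026,-0.026],"fingers":[0.5,0.5,0.5,0.5,0.5,0.5,0.5,0.5]}'
python3 -m crank '{"translation":[[-24,-29,0],[-23,-30,0],[-22,-31,0],[-21,-31,0],[-20,-32,0],[-20,-32,0],[-19,-33,0],[-18,-33,0]],"roll":[-0.026,-0.026,-0.026,-0.026,-0.026,-0.026,-0.026,-0.026],"fingers":[0.5,0.5,0.5,0.5,0.5,0.5,0.5,0.5]}'
python3 - <<'E'
from h import *
plan(line([.502,-.010,.265],1),np.pi/2)
plan(line([.502,-.010,.192],2),np.pi/2)
E
```

```text
clock: 0.9
position: [0.3661, 0.2585, 0.2668]
ee_rot: [0.0, 0.1, 0.995, 0.0]
contact_force: [1.1, -0.4, 0.2]
width: 0.0424
gripper_force: 0.0
clock: 1.7
position: [0.5042, -0.0101, 0.266]
ee_rot: [-0.0, -0.003, 1.0, 0.0]
contact_force: [0.5, 0.3, 0.2]
width: 0.0428
gripper_force: 0.0
az now 1.578 pos [ 0.5042 -0.0101  0.266 ]
0 2.2 0.1 1.0 roll 0.0069
az now 1.578 pos [ 0.5042 -0.0101  0.266 ]
0 1.1 0.0 37.0 roll 0.0035
1 1.1 0.0 37.0 roll 0.0035
```

```bash
python3 -m crank '{"translation":[[1,0,25],[1,0,25],[0,0,24],[0,0,0]],"roll":[0,0,0,0],"fingers":[0.5,0.5,0.5,0.5]}'
python3 -m crank '{"translation":[[0,14,0],[-1,25,0],[-1,25,0],[-1,25,0],[-1,25,0],[-1,25,0]],"roll":[0.05,0.1,0.1,0.1,0.1,0.1],"fingers":[0.5,0.5,0.5,0.5,0.5,0.5]}'
python3 - <<'E'
from h import *
im=get_image("top");im=cv2.resize(im[60:260,130:400],(800,593),interpolation=cv2.INTER_CUBIC);cv2.imwrite("pics/t1.png",im)
E
```

```text
clock: 2.1
position: [0.4991, -0.0084, 0.1889]
ee_rot: [-0.004, -0.003, 1.0, 0.001]
contact_force: [-0.7, 0.3, 0.1]
width: 0.043
gripper_force: 0.0
clock: 2.7
position: [0.537, 0.1253, 0.1937]
ee_rot: [0.001, 0.27, 0.963, 0.0]
contact_force: [0.8, -1.2, 0.9]
width: 0.0424
gripper_force: 0.3
```

View pics/t1.png

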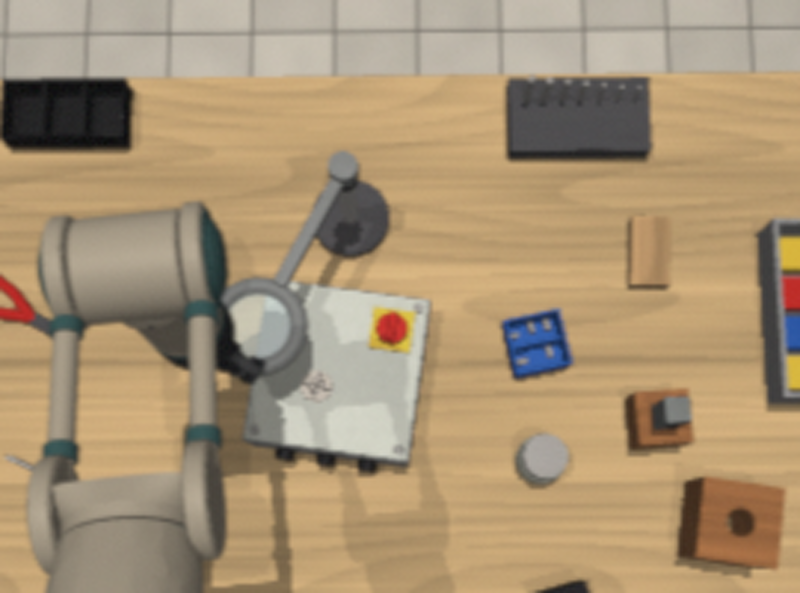

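The head has swung left to crop (260,327). The mark is now visible at crop (318,387) and the gauge is undisturbed. I'll continue the swing.

```bash
python3 -m crank '{"translation":[[-1,25,0],[-1,25,0],[-1,25,0],[-1,25,0],[-1,25,0],[0,6,0],[0,0,0]],"roll":[0.1,0.1,0.1,0.1,0.1,0.02,0],"fingers":[0.5,0.5,0.5,0.5,0.5,0.5,0.5]}'
python3 -m crank '{"translation":[[0,-6,0],[0,0,-25],[0,0,-35],[0,0,-35]],"roll":[0,0,0,0],"fingers":[0.5,0.5,1,1]}'
python3 - <<'E'
from h import *
im=get_image("top");cv2.imwrite("pics/t2f.png",im);im=cv2.resize(im[60:260,130:400],(800,593),interpolation=cv2.INTER_CUBIC);cv2.imwrite("pics/t2.png",im)
E
```

```text
clock: 3.45
position: [0.6296, 0.2152, 0.1925]
ee_rot: [0.0, 0.506, 0.862, -0.0]
contact_force: [-0.6, -0.3, 0.7]
width: 0.0426
gripper_force: 0.0
clock: 3.85
position: [0.6219, 0.2109, 0.2884]
ee_rot: [-0.001, 0.507, 0.862, -0.001]
contact_force: [0.6, 0.3, -0.2]
width: 0.0702
gripper_force: 0.0
```

View pics/t2.png

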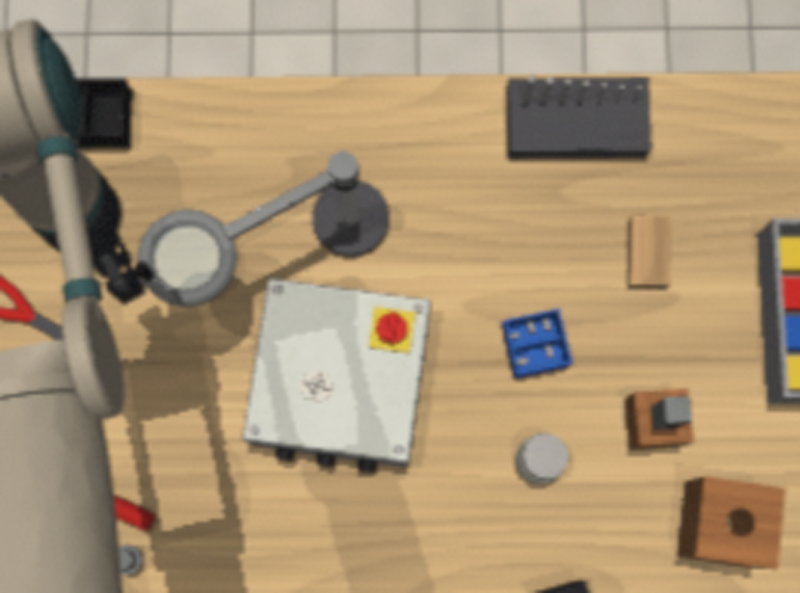

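The head is well off the enclosure at crop (187,258), and the mark is clearly visible at crop (318,385).

Run:
```python
from h import *
t=cv2.imread("pics/t2f.png"); s=get_image("scene"); cv2.imwrite("pics/s2f.png",s)
k=.3375
full=lambda u,v:(130+u*k,60+v*k)
H=plane("top",*full(187,258),.182); C=np.mean([plane("top",*full(*c),.07) for c in((268,281),(430,300),(409,466),(246,440))],0)
m=plane("top",*full(317.5,386),.07); print("head",H,"C",C,np.linalg.norm((H-C)[:2]),"mark",m, "scene px",proj("scene",m))
def darkc(im,u,v,r=9):
    u,v=int(round(u)),int(round(v)); g=cv2.cvtColor(im,6)[v-r:v+r+1,u-r:u+r+1].astype(float)
    w=np.clip(cv2.GaussianBlur(g,(0,0),8)-g-8,0,None); yy,xx=np.mgrid[-r:r+1,-r:r+1]
    w[np.hypot(xx,yy)>7]=0
    return u+(w*xx).sum()/w.sum(),v+(w*yy).sum()/w.sum()
a=darkc(t,*full(317.5,386)); print("top",a,plane("top",*a,.07))
q=proj("scene",m); b=darkc(s,*q); print("scene",b,plane("scene",*b,.07),two(a,b))
u,v=map(int,q); x,y=map(int,a)
z=lambda im,u,v:cv2.resize(im[v-14:v+15,u-14:u+15],(390,390),interpolation=cv2.INTER_CUBIC)
cv2.imwrite("pics/m.png",np.hstack([z(t,x,y),z(s,u,v)])); print(x,y,u,v)
plan(line([.485,-.381,.27],16),.042)
```

```text
head [0.64899055 0.16434404 0.182     ] C [0.54104332 0.00362643 0.07      ] 0.1936046345848634 mark [0.52279921 0.02807471 0.07      ] scene px [274.19237567 202.16288331]
top (np.float64(236.4844813437771), np.float64(189.8412738701729)) [0.52435697 0.03045156 0.07      ]
scene (np.float64(275.0884276083381), np.float64(202.7041185701422)) [0.52561942 0.03091056 0.07      ] (array([0.52455538, 0.03081577, 0.06889926]), np.float64(0.0005499224366252584))
236 189 274 202
az now 0.507 pos [0.6249 0.2115 0.294 ]
0 -28.1 -25.6 1.5 roll 0.0291
1 -28.9 -24.8 1.5 roll 0.0291
2 -29.6 -24.0 1.5 roll 0.0291
3 -30.2 -23.1 1.5 roll 0.0291
4 -30.9 -22.2 1.5 roll 0.0291
5 -31.5 -21.3 1.5 roll 0.0291
6 -32.1 -20.4 1.5 roll 0.0291
7 -32.7 -19.4 1.5 roll 0.0291
8 -33.3 -18.5 1.5 roll 0.0291
9 -33.8 -17.5 1.5 roll 0.0291
10 -34.3 -16.5 1.5 roll 0.0291
11 -34.8 -15.5 1.5 roll 0.0291
12 -35.2 -14.5 1.5 roll 0.0291
13 -35.6 -13.4 1.5 roll 0.0291
14 -36.0 -12.4 1.5 roll 0.0291
15 -36.3 -11.4 1.5 roll 0.0291
```

View pics/m.png

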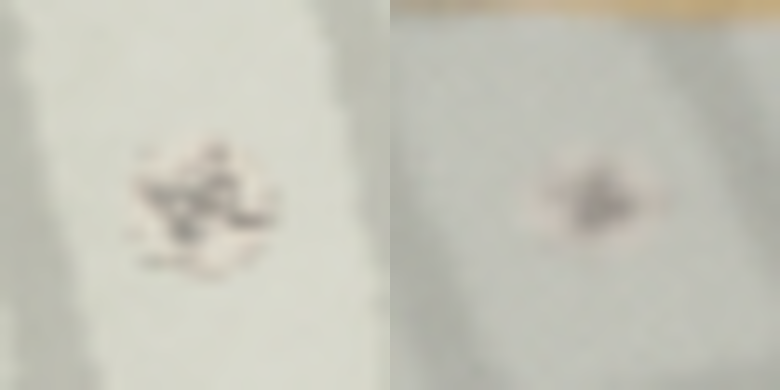

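The mark's crossing is at about (236.7,189.8) in the top image and (274.6,202.4) in the scene image, which puts it at about (0.5245, 0.030). The two rays meet at z = 0.069 m, against 0.070 m expected. Now to the gauge.

```bash
python3 -m crank '{"translation":[[-28,-26,0],[-29,-25,0],[-30,-24,0],[-30,-23,0],[-31,-22,0],[-31,-21,0],[-32,-20,0],[-33,-20,0]],"roll":[0.029,0.029,0.029,0.029,0.029,0.029,0.029,0.029],"fingers":[1,1,1,1,1,1,1,1]}'
python3 -m crank '{"translation":[[-33,-18,0],[-34,-17,0],[-34,-16,0],[-35,-15,0],[-35,-15,0],[-36,-13,0],[-36,-12,0],[-36,-11,0]],"roll":[0.029,0.029,0.029,0.029,0.029,0.029,0.029,0.029],"fingers":[1,1,1,1,1,1,1,1]}'
python3 -m crank '{"translation":[[0,0,30],[0,0,40],[0,0,0]],"roll":[0,0,0],"fingers":[1,1,1]}'
python3 - <<'E'
from h import *
plan(line([.484,-.380,.081],4),.042)
im=get_image("scene")[130:250,90:230]; im2=get_image("top")[150:270,300:440]
cv2.imwrite("pics/g.png",np.hstack([cv2.resize(x,(400,343),interpolation=2) for x in(im,im2)]))
E
```

```text
clock: 4.75
position: [0.5512, -0.0856, 0.287]
ee_rot: [-0.001, 0.604, 0.797, -0.0]
contact_force: [0.5, 0.4, -0.2]
width: 0.0851
gripper_force: 0.0
clock: 5.55
position: [0.4841, -0.3804, 0.287]
ee_rot: [-0.001, 0.692, 0.722, 0.0]
contact_force: [0.3, 1.1, -0.3]
width: 0.0853
gripper_force: 0.0
clock: 5.85
position: [0.4817, -0.3767, 0.2114]
ee_rot: [-0.007, 0.692, 0.722, 0.0]
contact_force: [-0.7, 1.3, -0.8]
width: 0.0854
gripper_force: 0.0
az now 0.042 pos [ 0.4817 -0.3767  0.2114]
0 -0.9 0.5 32.6 roll 0.0001
1 -0.9 0.5 32.6 roll 0.0001
2 -0.9 0.5 32.6 roll 0.0001
3 -0.9 0.5 32.6 roll 0.0001
```

View pics/g.png

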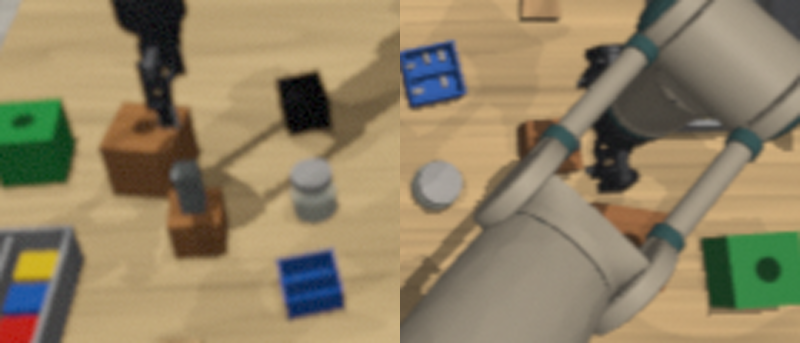

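The fingers straddle the gauge in both views: gauge at (188,185) and gripper at (160,80) in the left crop. I'll lower and grip.

```bash
python3 -m crank '{"translation":[[-1,0,33],[-1,1,33],[-1,1,33],[-1,0,31],[0,0,0],[0,0,0]],"roll":[0,0,0,0,0,0],"fingers":[1,1,1,1,1,1]}' 40
python3 - <<'E'
from h import *
plan(line([.484,-.380,.081],1),.042)
E
```

```text
clock: 6.55
position: [0.4897, -0.3844, 0.0894]
ee_rot: [0.001, 0.692, 0.722, 0.0]
contact_force: [-0.7, 0.3, 0.8]
width: 0.0851
gripper_force: 0.0
az now 0.044 pos [ 0.4897 -0.3844  0.0894]
0 4.7 -5.5 8.4 roll 0.0016
```

```bash
python3 -m crank '{"translation":[[4,-5,8],[0,0,0]],"roll":[0,0],"fingers":[1,1]}' 40
python3 -m crank '{"translation":[[0,0,0],[0,0,0],[0,0,0],[0,0,0],[0,0,0],[0,0,0],[0,0,0],[0,0,0]],"roll":[0,0,0,0,0,0,0,0],"fingers":[0.2,0.2,0.2,0.2,0.2,0.2,0.2,0.2]}' 40
```

```text
clock: 6.75
position: [0.4831, -0.3796, 0.0805]
ee_rot: [0.0, 0.692, 0.722, -0.0]
contact_force: [0.1, 0.2, -0.2]
width: 0.0854
gripper_force: 0.0
clock: 7.55
position: [0.4846, -0.3804, 0.0798]
ee_rot: [0.001, 0.692, 0.722, 0.0]
contact_force: [4.0, 0.4, 2.0]
width: 0.0299
gripper_force: 44.4
```

```bash
python3 -m crank '{"translation":[[0,0,-12],[0,0,-20],[0,0,-30],[0,0,-35],[0,0,-40],[0,0,0],[0,0,0]],"roll":[0,0,0,0,0,0,0],"fingers":[0.2,0.2,0.2,0.2,0.2,0.2,0.2]}' 60
python3 - <<'E'
from h import *
plan(line([.5245,.030,.215],14),.042)
E
```

```text
clock: 8.25
position: [0.4824, -0.3797, 0.2162]
ee_rot: [-0.001, 0.692, 0.722, -0.001]
contact_force: [0.3, 0.4, -1.8]
width: 0.0293
gripper_force: 61.0
az now 0.043 pos [ 0.4824 -0.3797  0.2162]
0 29.1 4.3 0.1 roll 0.0001
1 29.1 4.3 0.1 roll 0.0001
2 29.1 4.3 0.1 roll 0.0001
3 29.1 4.3 0.1 roll 0.0001
4 29.1 4.3 0.1 roll 0.0001
5 29.1 4.3 0.1 roll 0.0001
6 29.1 4.3 0.1 roll 0.0001
7 29.1 4.2 0.1 roll 0.0001
8 29.1 4.2 0.1 roll 0.0001
9 29.1 4.2 0.1 roll 0.0001
10 29.1 4.2 0.1 roll 0.0001
11 29.1 4.2 0.1 roll 0.0001
12 29.1 4.2 0.1 roll 0.0001
13 29.1 4.2 0.1 roll 0.0001
```

Gauge held (−1.8 N, its weight). Now over to the mark.

```bash
python3 -m crank '{"translation":[[20,4,0],[30,4,0],[30,4,0],[30,4,0],[30,4,0],[30,4,0],[30,4,0],[30,4,0]],"roll":[0,0,0,0,0,0,0,0],"fingers":[0.2,0.2,0.2,0.2,0.2,0.2,0.2,0.2]}'
python3 -m crank '{"translation":[[30,4,0],[30,4,0],[30,4,0],[30,4,0],[30,4,0],[26,7,0],[0,0,0],[0,0,0]],"roll":[0,0,0,0,0,0,0,0],"fingers":[0.2,0.2,0.2,0.2,0.2,0.2,0.2,0.2]}'
python3 -m crank '{"translation":[[0,0,20],[0,0,20],[0,0,15],[0,0,0],[0,0,0],[0,0,0]],"roll":[0,0,0,0,0,0],"fingers":[0.2,0.2,0.2,0.2,0.2,0.2]}'
python3 - <<'E'
from h import *
plan(line([.5245,.030,.15],1),.042)
T=get_image("top");S=get_image("scene");cv2.imwrite("pics/t5f.png",T);cv2.imwrite("pics/s5f.png",S)
c=lambda im,u,v:cv2.resize(im[v-28:v+28,u-28:u+28],(400,400),interpolation=2)
cv2.imwrite("pics/p5.png",np.hstack([c(T,237,190),c(S,274,195)]))
E
```

```text
clock: 9.05
position: [0.5034, -0.1459, 0.214]
ee_rot: [-0.003, 0.692, 0.722, -0.001]
contact_force: [-0.7, -0.5, -1.6]
width: 0.0289
gripper_force: 61.0
clock: 9.85
position: [0.5231, 0.0291, 0.2145]
ee_rot: [-0.002, 0.691, 0.723, -0.002]
contact_force: [0.2, -1.1, -0.9]
width: 0.0297
gripper_force: 60.9
clock: 10.45
position: [0.5254, 0.0277, 0.162]
ee_rot: [0.0, 0.692, 0.722, 0.0]
contact_force: [0.3, -0.4, -1.0]
width: 0.0296
gripper_force: 60.9
az now 0.042 pos [0.5254 0.0277 0.162 ]
0 2.3 -0.8 12.0 roll 0.0004
```

View pics/p5.png

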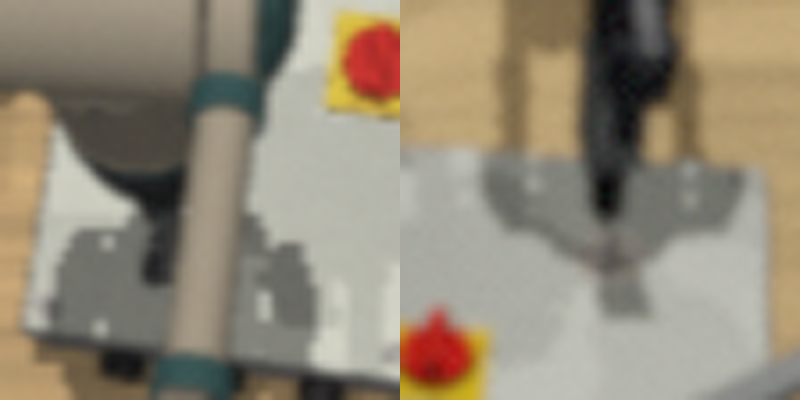

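The right crop shows the nose end at (605,213), right above the mark at about (608,250). I'll check the projections numerically before lowering.

```bash
python3 - <<'E'
from h import *
f=lambda p:((proj("scene",p)-[246,167]+.5)*400/56+[400,0]).round(1)
print("nose pred",f([.5254,.0277,.102]),"tip",f([.5254,.0277,.092]),"mark",f([.5245,.03,.07]),"+5y",f([.5245,.035,.07]),"+5x",f([.5295,.03,.07]))
E
python3 -m crank '{"translation":[[2,-1,6],[0,0,5],[0,0,3],[0,0,0],[0,0,0],[0,0,0]],"roll":[0,0,0,0,0,0],"fingers":[0.2,0.2,0.2,0.2,0.2,0.2]}'
python3 - <<'E'
from h import *
print(manip.get_state()["position"],manip.get_state()["contact_force"])
E
```

```text
nose pred [608.3 212. ] tip [607.2 226.7] mark [609.2 257. ] +5y [619.4 256.6] +5x [610.4 264.3]
clock: 11.15
position: [0.5241, 0.0302, 0.1474]
ee_rot: [0.0, 0.692, 0.722, 0.0]
contact_force: [-0.2, 0.7, -2.0]
width: 0.0295
gripper_force: 60.9
[0.52405528 0.03018744 0.14739675] [-0.15148829  0.70512549 -1.95301296]
```

```bash
python3 -m crank '{"translation":[[0,0,2],[0,0,2],[0,0,2],[0,0,0],[0,0,0],[0,0,0]],"roll":[0,0,0,0,0,0],"fingers":[0.2,0.2,0.2,0.2,0.2,0.2]}'
python3 -m crank '{"translation":[[0,0,1],[0,0,1],[0,0,1],[0,0,0],[0,0,0],[0,0,0]],"roll":[0,0,0,0,0,0],"fingers":[0.2,0.2,0.2,0.2,0.2,0.2]}'
python3 - <<'E'
from h import *
f=[];
S=get_image("scene");T=get_image("top");cv2.imwrite("pics/s6f.png",S)
c=lambda im,u,v:cv2.resize(im[v-16:v+16,u-16:u+16],(400,400),interpolation=2)
cv2.imwrite("pics/p6.png",np.hstack([c(S,274,198),c(T,237,186)]))
g=lambda p:((proj("scene",p)-[258,182]+.5)*12.5).round(1)
p=manip.get_state()["position"]; z=p[2]-.07
print(p,"nose",g([p[0],p[1],z+.01]),"noseedge",g([p[0],p[1]-.009,z+.01]),g([p[0],p[1]+.009,z+.01]),"mark",g([.5245,.03,.07]))
E
```

```text
clock: 11.75
position: [0.524, 0.0302, 0.1414]
ee_rot: [0.0, 0.692, 0.722, 0.0]
contact_force: [-0.2, -0.8, -1.8]
width: 0.0293
gripper_force: 60.9
clock: 12.35
position: [0.524, 0.0302, 0.1384]
ee_rot: [0.0, 0.692, 0.722, 0.0]
contact_force: [0.5, 0.8, 1.1]
width: 0.0295
gripper_force: 60.9
[0.52401628 0.0301847  0.13839536] nose [218.2 240. ] noseedge [186.2 241.3] [250.3 238.7] mark [216.2 262.3]
```

View pics/p6.png

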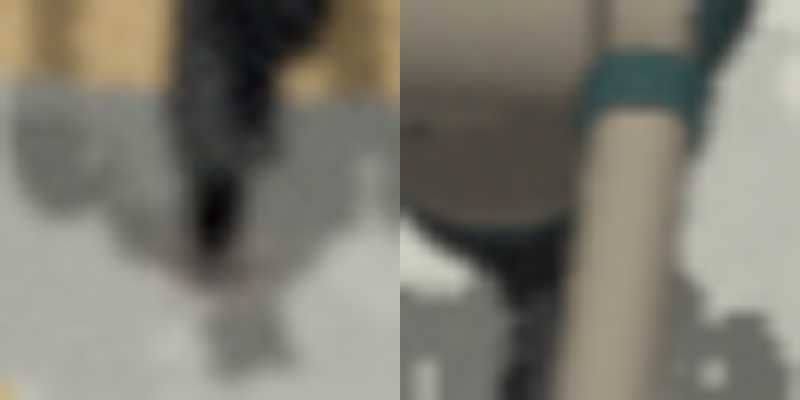

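The left crop shows the nose at (213,250) coming down inside the sticker, which is centred near (217,262). The offset is about 1 mm. I'll check the edges numerically.

Run:
```python
from h import *
S=cv2.cvtColor(cv2.imread("pics/s6f.png"),6)
print(S[194:210,268:283])
p=np.array([.524,.0302,.0])
for n,q in [("nose bottom front",[.533,.0302,.0784]),("nose side-",[.524,.0212,.085]),("nose side+",[.524,.0392,.085]),("mark",[.5245,.03,.07])]: print(n,proj("scene",q).round(2))
```

```text
[[125 127 122 105  78  60  53  58  55  56  61  72  88 107 114]
 [123 128 126 112  84  58  48  43  50  62  79  92 102 110 112]
 [120 128 129 118  95  61  35  32  34  66  92 105 112 111 113]
 [122 122 127 119  94  57  26  16  30  65  98 112 113 116 111]
 [115 116 119 112  90  57  22  10  32  70 103 113 116 113 115]
 [107 106 110 106  85  56  13  10  39  76 107 114 115 114 115]
 [110 105 108 107  87  60  23  24  49  86 111 116 115 115 119]
 [119 111 109 105  92  69  36  36  66  96 116 121 117 119 123]
 [135 126 117 107  93  75  57  59  79 100 113 117 118 118 129]
 [160 150 143 124 107  88  73  75  83  94 107 112 118 129 143]
 [170 168 165 150 130 108  93  91  97 103 116 120 127 146 163]
 [172 171 171 164 154 138 125 117 115 116 121 127 144 162 174]
 [171 172 172 167 164 159 148 131 121 123 120 128 148 169 177]
 [171 175 174 174 172 162 143 126 119 117 117 122 142 168 178]
 [172 175 177 180 181 165 142 122 115 117 115 116 136 163 177]
 [173 176 181 185 184 173 152 128 120 116 117 115 130 156 172]]
nose bottom front [275.26 202.54]
nose side- [272.49 199.46]
nose side+ [277.64 199.25]
mark [274.79 202.49]
```

```bash
python3 -m crank '{"translation":[[0,0,-4],[1,1,0],[0,0,2],[0,0,2],[0,0,2],[0,0,1],[0,0,0],[0,0,0]],"roll":[0,0,0,0,0,0,0,0],"fingers":[0.2,0.2,0.2,0.2,0.2,0.2,0.2,0.2]}'
python3 -m crank '{"translation":[[0,0,0],[0,0,0],[0,0,0],[0,0,0],[0,0,0],[0,0,0]],"roll":[0,0,0,0,0,0],"fingers":[0.2,0.2,0.2,0.2,0.2,0.2]}'
python3 - <<'E'
from h import *
f=[]
for i in range(12): get_image("scene"); f.append(manip.get_state()["contact_force"])
print(np.mean(f,0),np.std(f,0),manip.get_state()["position"])
E
```

```text
clock: 13.25
position: [0.525, 0.0313, 0.1354]
ee_rot: [0.0, 0.692, 0.722, 0.0]
contact_force: [1.1, 0.4, 1.9]
width: 0.0293
gripper_force: 60.9
clock: 13.85
position: [0.525, 0.0313, 0.1354]
ee_rot: [0.0, 0.692, 0.722, 0.0]
contact_force: [0.2, 1.0, 0.9]
width: 0.0295
gripper_force: 60.9
[1.0198773  0.85658321 0.89396945] [0.51439608 0.37109988 0.35107889] [0.52499356 0.0312459  0.1353457 ]
```

The tip force comes to about 2.4 N, which is half travel. One last look before handing in.

Run:
```python
from h import *
cv2.imwrite("pics/fin.png",cv2.resize(get_image("scene"),(800,600),interpolation=2))
```

```text
(no output)
```

View pics/fin.png

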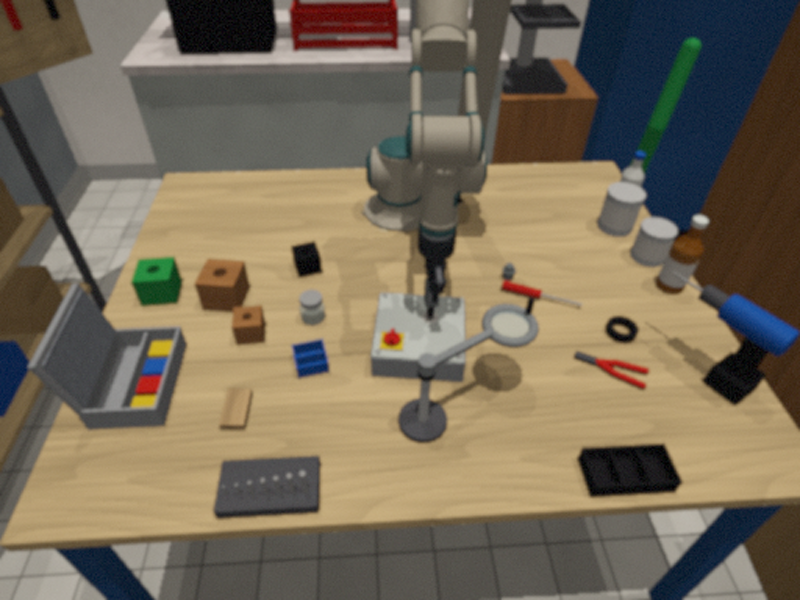

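The lamp is clear at (510,325), the holder is empty at (249,322), the gauge is on the mark at (432,315), and everything else is where it was.

```bash
python3 -c "
from rig import manip
print(manip.sign_off())"
```

```text
the job is handed in; nothing more can be done
None
```

The job is handed in, with no verdict returned: the lamp head is about 190 mm from the panel centre, and the gauge is held upright on the mark, about 1 mm from the crossing by my measurement, pressing with about 2.4 N (roughly half travel).

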